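# Start the clamp nut on a suppository mould

### The arm

A 7-joint arm with a two-finger parallel gripper is mounted at the origin on a cart in front of the work surface, level with it; the furniture and walls round the work are solid. World frame = base frame: x ahead of the robot, y to its left, z up, the work surface at z = 0. Lengths are in m, angles in rad, forces in N, time in s.
With the tool pointing down it reaches from about 0.4 to 0.9 m from the base axis. Payload 5.6 kg.
Tool frame: the origin (TCP) lies between the finger pads; the fingertips stand 22 mm ahead of it and the grasp point (between the pads) lies 3 mm ahead of it; z points along the fingers, y is the line along which they close (so a half turn about z gives the same grasp; the last joint's range is limited). The gripper opens to 92 mm and grips with 3 to 60 N. Pads are 20 mm wide; open, the fingers measure 128 mm over their backs; the gripper's body (75 mm by 189 mm) begins 69 mm behind the grasp point.
Start: joints at [1.299, 0.468, -0.012, 1.603, 0.006, 1.071, -0.056], TCP at [0.147, -0.633, 0.237] pointing down, gripper open.
Joint ranges: [-2.53, 2.53], [-0.31, 2.02], [-1.57, 1.55], [0.28, 2.44], [-1.29, 4.43], [0.15, 1.84], [-2.92, 2.92]. Speed limits (rad/s): [2.57, 2.57, 3.14, 3.14, 3.14, 3.14, 3.14].

### API

Orientations are given as a unit quaternion [w, x, y, z].
In Python, from cell import ctrl gives the robot as it stands. Calls block until the motion is done:
- ctrl.move_pose(position, orientation): joint-space move of the TCP to a pose.
- ctrl.line_to(position, rot=None, v=0.15, threshold=None): straight line of the TCP; rot=None keeps the orientation; v is the mean speed in m/s. With threshold (N) it stops when the force on the tool has changed by that much, and returns True; else False.
- ctrl.move_joints(angles): joint-space move.
- ctrl.set_gripper(opening, grasp_force=None): finger opening in m; grasp_force is the grip in N (None keeps the last); returns when the fingers have stopped.
- ctrl.wait(seconds).
- ctrl.solve_ik(position, orientation): joint angles nearest the present ones, or None.
- ctrl.observe(): the state.
- ctrl.snapshot(name): name is "scene" or "top" or "wrist"; returns (picture, depth): 384x512x3 uint8, blue, green, red; 384x512 float32, m along the optical axis (not along the pixel's ray), 0 where there is no reading.
- ctrl.camera_info(name): a dict with "intrinsics" (3x3 intrinsics, pixels), "R" (3x3) and "t" (3): a world point X has camera coordinates R X + t; the wrist camera has in their place "T_tool_cam" (4x4, takes a point from camera to tool coordinates, whose origin is the TCP and whose axes are the flange's). Camera axes: x right, y down, z forward; pixel columns grow to the right and rows downward; lengths in m; the calibration is good to about 2 mm. A picture is of the moment at which its call begins: read the wrist's pose just before it. camera_info takes no time and is no camera call.
A pose or a line that the arm cannot do raises ctrl.MotionError and nothing moves.
- ctrl.close_job(): hands the job in; it is judged then, once.
The state is a dict: "t": time; "joints": joint angles; "qd": joint speeds; "tau": joint torques, N m; "tool_pos": TCP position; "eef_rot": TCP orientation; "wrist_force": force on the tool from outside, world axes, zero at the start; "wrist_torque": the same for the moment, N m; "finger_gap": finger opening in m; "grasp_force": force on a finger pad.
Only numpy, scipy, OpenCV 4.12 (cv2) and the standard library are available. Lean on these libraries where they do the work, as an engineer would, in place of code of your own. Each camera call takes 0.05 s, during which the arm holds its last target. There are 200 camera calls.

### The job

The two halves of the metal suppository mould are laid together: close them with the brass flange nut. Set the nut flange down over the stud, back it off anticlockwise under light pressure until you feel the thread drop in, then wind it on clockwise until its flange has squeezed the spring washer more than half-way down (finger-tight, not wrenched) and let go. Never force the nut, and leave the pots standing where they are.

Things in the scene. Friction and masses are not known exactly. Their poses are not given: they have to be found in the camera images.
- nut_seat (a point): Point on the axis of the fixed upright steel stud, level with the mould's flat top, 37.6 mm above the bench; z up. Stud: plain point 15 mm thick, tapering from 24 mm up to 6 mm thick at its tip, 29 mm up. Below 12.5 mm up: right-hand three-start thread 20 mm thick, 12 mm a turn, starts 120 degrees apart. The angle at which the threads end is unknown, new every time, and must be felt.
- nut_grip (a point): Point on the axis of the loose brass hexagonal flange nut, 15 mm above its flange face; z up. Hexagon 30 mm across flats, from 4 to 26 mm above the flange face; flats square to the point's x axis and every 60 degrees from it. Flange 44 mm across, 4 mm thick. Through bore 21 mm, 16.2 mm inside its three thread lugs. About 90 g; it starts flange down on the bench.
- nut_foot (a point): Centre of the nut's flange face; z up its axis. On the stud its lugs rest on the threads with this 4.6 to 8.6 mm above nut_seat, by angle. Turned anticlockwise (from above) it climbs 1.9 mm a radian to 8.6 mm, then drops 4 mm, within 120 degrees. Wound clockwise from the drop it goes down 1.9 mm a radian (0.8 mm of play): washer half-way after 80, flat after 115 degrees.
- washer (a joint): Travel (m) of the steel thrust washer, 40 mm across, that rides captive round the stud on a wave spring: 0 = free, its top 4.0 mm above the mould's top; 0.0024 = flat, its top 1.6 mm above. The spring gives 5.5 N a mm (about 14 N flat), then a hard stop.
- nut: The nut itself: origin at the centre of its flange face, z up its axis, x square to a pair of flats.
- mould: Closed aluminium suppository mould, 80 x 132 x 37.6 mm (x, y, z), lying flat, fixed on the bench; origin at the centre of its underside, the four filling mouths on its -x edge. The stud and the washer stand in its middle and belong to it.
- red_pot: Ointment pot with a red lid, 70 mm across, 37 mm high, loose; origin at the centre of its underside. Bystander.
- gold_pot: Ointment pot with a gold-brown lid, 50 mm across, 46 mm high, loose; origin at the centre of its underside. Bystander.
- white_pot: White ointment pot, 54 mm across, 47 mm high, loose; origin at the centre of its underside. Bystander.
There are look-alikes about, which are no part of the job. Of the things shaped like the nut, the brass one is meant.

How it is judged:
By the outcome, as a careful person would: the job done as asked, in the order asked, and still so for the second after the job is handed in, with the robot touching nothing.
It also fails if it takes over 58 s, if anything falls off the work surface, if the arm or the gripper's body presses on something with over 40 N, if the wrist force passes 120 N, or if a joint passes its speed limit or range.

## Working session

There is one attempt and no reset: what is moved stays moved. The work goes in short steps, each a Python script; the robot and the scene stay as the last script left them, time stands still between calls to the robot, and variables do not carry over. Pictures are saved under pics/ and viewed, at most 10 in all, crops included, and the job is handed in when it is done.

```bash
ls; mkdir -p pics
python3 - <<'E'
from cell import ctrl
import cv2,numpy as np
np.set_printoptions(precision=4,suppress=True)
for n in("scene","top"):
    p,d=ctrl.snapshot(n); cv2.imwrite(f"pics/{n}0.png",p); np.save(f"pics/{n}0.npy",d)
    c=ctrl.camera_info(n); print(n,c["intrinsics"],c["R"],c["t"])
print(ctrl.camera_info("wrist")); print(ctrl.observe())
E
```

```text
pics
scene [[445.5255   0.     247.6974]
 [  0.     445.5255 188.7487]
 [  0.       0.       1.    ]] [[-0.8001 -0.5998  0.0042]
 [-0.3343  0.4401 -0.8334]
 [ 0.498  -0.6682 -0.5527]] [0.4174 0.177  1.0229]
top [[482.0816   0.     259.3199]
 [  0.     482.0816 191.7165]
 [  0.       0.       1.    ]] [[ 0.0105 -0.9999 -0.0001]
 [-0.9966 -0.0104 -0.0816]
 [ 0.0816  0.0009 -0.9967]] [0.0532 0.4673 1.3571]
{'intrinsics': array([[293.6642,   0.    , 251.8635],
       [  0.    , 293.6642, 191.9528],
       [  0.    ,   0.    ,   1.    ]]), 'T_tool_cam': array([[-0.0001, -0.9559, -0.2938,  0.0833],
       [ 1.    , -0.0002,  0.0002,  0.0004],
       [-0.0003, -0.2938,  0.9559, -0.1471],
       [ 0.    ,  0.    ,  0.    ,  1.    ]])}
{'t': 0.1, 'joints': array([ 1.299 ,  0.4683, -0.0116,  1.6035,  0.006 ,  1.0714, -0.0563]), 'qd': array([-0.0004, -0.0011, -0.0014, -0.0021,  0.0003,  0.0026, -0.0003]), 'tau': array([  0.0015, -52.1647,  -0.0121, -24.4366,  -0.0567,   0.0141,
         0.0001]), 'tool_pos': array([ 0.1473, -0.6326,  0.2358]), 'eef_rot': array([-0.0008,  0.9935,  0.1141, -0.0001]), 'wrist_force': array([ 0.3046, -0.4546,  0.3202]), 'wrist_torque': array([-0.0255,  0.0004,  0.0331]), 'grasp_force': 0.0, 'finger_gap': 0.0920060670181362}
```

View pics/scene0.png

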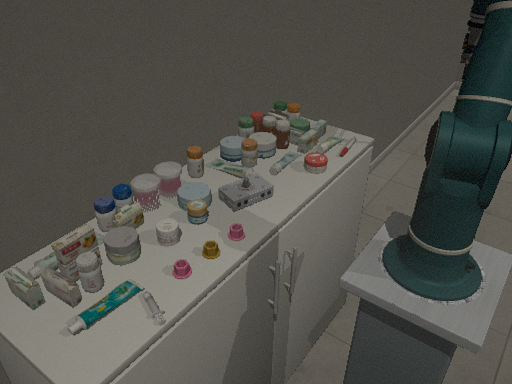

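View pics/top0.png

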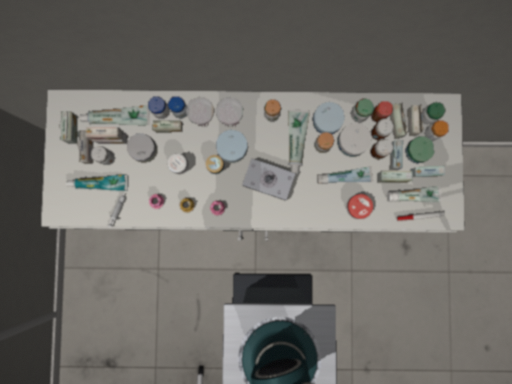

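Scene picture: the nut-shaped things are pink (236,231), brass (211,249) and pink (182,269). In the top picture they are pink (217,207), brass (187,204) and pink (157,200). The middle, brass-coloured one fits. The mould is at top (270,178), the red pot at (361,205), the gold pot at (214,164) and the white pot at (177,163). I'll confirm the nut in an enlarged crop and get coarse positions.

```bash
cat > h.py <<'E'
from cell import ctrl
import cv2,numpy as np
from scipy.spatial.transform import Rotation as Ro
np.set_printoptions(precision=4,suppress=True)
def cast(uv,K,Rcw,o,z):
    d=Rcw@np.linalg.solve(K,[uv[0],uv[1],1.]); return o+d*(z-o[2])/d[2]
def fixed(n):
    c=ctrl.camera_info(n); return c["intrinsics"],c["R"].T,-c["R"].T@c["t"]
def wq(o): q=o["eef_rot"]; return Ro.from_quat([q[1],q[2],q[3],q[0]])
def wrist(o):
    c=ctrl.camera_info("wrist"); T=c["T_tool_cam"]; R=wq(o).as_matrix()
    return c["intrinsics"],R@T[:3,:3],o["tool_pos"]+R@T[:3,3]
def down(psi): # tool down, tool y axis at world angle psi
    y=np.array([np.cos(psi),np.sin(psi),0]);z=np.array([0,0,-1.]);x=np.cross(y,z)
    q=Ro.from_matrix(np.c_[x,y,z]).as_quat(); return np.array([q[3],q[0],q[1],q[2]])
E
python3 - <<'E'
from h import *
s=cv2.imread("pics/scene0.png")[205:295,150:270]; t=cv2.imread("pics/top0.png")[140:220,140:300]
a=cv2.resize(s,(720,540),interpolation=cv2.INTER_CUBIC)[:, :]
b=cv2.resize(t,(640,320),interpolation=cv2.INTER_CUBIC)
cv2.imwrite("pics/crop1.png",cv2.resize(a,(600,450)))
K,R,o=fixed("top")
for n,uv,z in[("nut",(187,204),.026),("stud",(270,177),.066),("white",(177,163),.047),("gold",(214,164),.046),("red",(361,205),.037),("pinkR",(217,207),.02),("pinkL",(157,200),.02)]: print(n,cast(uv,K,R,o,z))
K,R,o=fixed("scene");print(cast((211,247),K,R,o,.026),cast((246,181),K,R,o,.066))
n=cast((187,204),*fixed("top"),.026)
for p in range(-180,181,30): 
    q=ctrl.solve_ik([n[0],n[1],.2],down(np.radians(p))); print(p,q)
E
```

```text
nut [0.429  0.2627 0.026 ]
stud [0.504 0.029 0.066]
white [0.5429 0.2902 0.047 ]
gold [0.5413 0.1863 0.046 ]
red [ 0.4307 -0.2281  0.037 ]
pinkR [0.4217 0.178  0.02  ]
pinkL [0.4399 0.3493 0.02  ]
[0.4221 0.2751 0.026 ] [0.4913 0.0486 0.066 ]
-180 [ 0.3577  0.6718 -1.3125  1.9387  0.7294  1.1265  1.8871]
-150 [ 0.3577  0.6718 -1.3125  1.9387  0.7294  1.1265  2.4107]
-120 [-0.1327  0.3304 -0.5718  1.9627  0.2242  0.9104 -2.913 ]
-90 [-0.7964  0.2638  0.2107  2.0044 -0.0708  0.8802 -2.1185]
-60 [-0.4163  0.2819 -0.233   1.9801  0.0828  0.8885 -1.7399]
-30 [-0.0531  0.3525 -0.6709  1.9582  0.273   0.9211 -1.3848]
0 [ 0.2502  0.5176 -1.0971  1.943   0.5444  1.0165 -1.0961]
30 [ 0.2502  0.5176 -1.0971  1.943   0.5444  1.0165 -0.5725]
60 [ 0.2502  0.5176 -1.0971  1.943   0.5444  1.0165 -0.0489]
90 [ 0.2502  0.5176 -1.0971  1.943   0.5444  1.0165  0.4747]
120 [ 0.2502  0.5176 -1.0971  1.943   0.5444  1.0165  0.9983]
150 [ 0.3577  0.6718 -1.3125  1.9387  0.7294  1.1265  1.3635]
180 [ 0.3577  0.6718 -1.3125  1.9387  0.7294  1.1265  1.8871]
```

View pics/crop1.png

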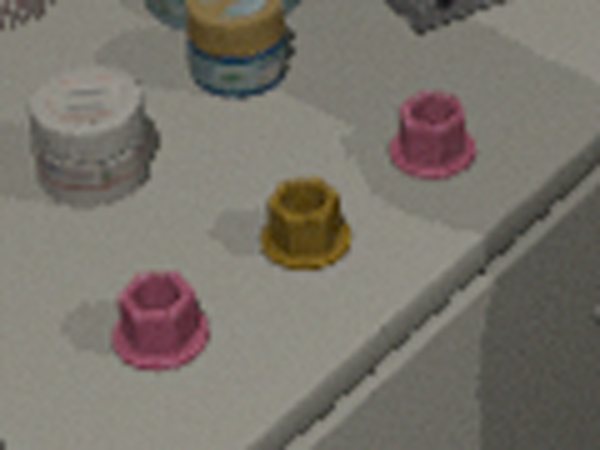

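The crop confirms it: the middle one, at crop (305,225), is brass and the two pink ones are look-alikes. Next, wrist views above the stud and the nut, with the same relative geometry.

Run:
```python
from h import *
d=np.load("pics/top0.npy");K,R,o=fixed("top")
v,u=np.mgrid[95:225,50:460];z=d[95:225,50:460];P=(np.stack([u-K[0,2],v-K[1,2]],-1)/K[0,0]); P=np.dstack([P,np.ones_like(z)])*z[...,None]; W=P@R.T+o
print("max h",W[...,2].max(), "near mould", W[...,2][(abs(W[...,0]-.5)<.2)&(abs(W[...,1]-.04)<.2)].max())
for n,p in(("stud",(.5,.036,.190)),("nut",(.426,.267,.149))):
    ctrl.move_pose([*p[:2],.27],down(0)) ; ctrl.line_to(p,v=.2); ctrl.wait(.15)
    ob=ctrl.observe(); im,dd=ctrl.snapshot("wrist"); cv2.imwrite(f"pics/w_{n}.png",im); np.save(f"pics/w_{n}.npy",dd)
    K,R,o=wrist(ob); np.savez(f"pics/w_{n}.npz",K=K,R=R,o=o); print(n,ob["t"],ob["joints"],ob["tool_pos"],ob["wrist_force"])
a=cv2.imread("pics/w_stud.png");b=cv2.imread("pics/w_nut.png")
cv2.imwrite("pics/w_both.png",cv2.resize(np.hstack([a,b]),(800,300)))
```

```text
max h 1.3907270932201543 near mould 1.3907270932201543
stud 3.475 [ 0.5544  0.4143 -0.8425  1.9622  0.3855  0.9288 -0.4818] [0.501  0.0361 0.1914] [ 0.2584 -1.1794  0.1901]
nut 5.4333 [ 0.062   0.4952 -0.8523  1.9908  0.4888  0.8686 -1.057 ] [0.4269 0.2673 0.1502] [-0.5476 -0.5724 -0.6992]
```

View pics/w_both.png

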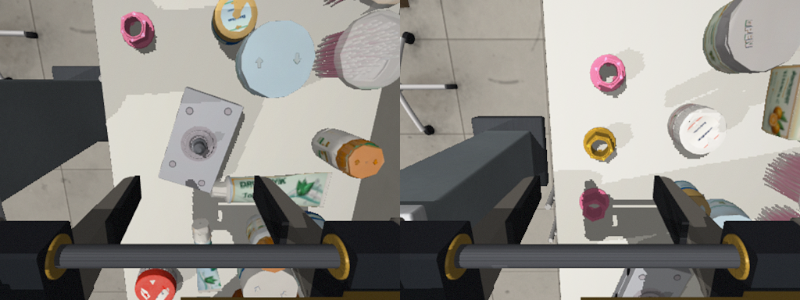

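Wrist views: the stud tip is at about (256,189) px full scale, and the brass nut at about (256,183), with pink nuts above and below it. Enlarging both, with mask measurements.

Run:
```python
from h import *
out=[]
for n,c in(("stud",(256,189)),("nut",(256,183))):
    im=cv2.imread(f"pics/w_{n}.png"); r=33
    out.append(cv2.resize(im[c[1]-r:c[1]+r,c[0]-r:c[0]+r],(396,396),interpolation=cv2.INTER_NEAREST))
cv2.imwrite("pics/zoom.png",np.hstack(out))
im=cv2.imread("pics/w_nut.png");h=cv2.cvtColor(im,cv2.COLOR_BGR2HSV)
m=cv2.inRange(h,(15,120,40),(32,255,255));m[:150]=0;m[220:]=0;m[:,:220]=0;m[:,290:]=0
m=cv2.morphologyEx(m,cv2.MORPH_CLOSE,np.ones((3,3)))
c=max(cv2.findContours(m,cv2.RETR_EXTERNAL,cv2.CHAIN_APPROX_NONE)[0],key=cv2.contourArea)
print(cv2.boundingRect(c),cv2.minEnclosingCircle(c)); hull=cv2.convexHull(c); print(cv2.approxPolyDP(hull,1.2,True)[:,0])
f=np.load("pics/w_nut.npz"); D=np.load("pics/w_nut.npy"); K,R,o=f["K"],f["R"],f["o"]
v,u=np.nonzero(m); z=D[v,u]; P=np.c_[(u-K[0,2])/K[0,0],(v-K[1,2])/K[1,1],np.ones(len(u))]*z[:,None]; W=P@R.T+o
print(np.percentile(W[:,2],[2,20,50,80,98])); 
t=W[abs(W[:,2]-.026)<.004]; fl=W[abs(W[:,2]-.004)<.0035]; print("top",len(t),t.min(0),t.max(0),t.mean(0)); print("fl",len(fl),fl.min(0),fl.max(0))
f=np.load("pics/w_stud.npz"); D=np.load("pics/w_stud.npy"); K,R,o=f["K"],f["R"],f["o"]
v,u=np.mgrid[165:215,230:282];v=v.ravel();u=u.ravel(); z=D[v,u]; P=np.c_[(u-K[0,2])/K[0,0],(v-K[1,2])/K[1,1],np.ones(len(u))]*z[:,None]; W=P@R.T+o
for lo,hi in((.0645,.07),(.061,.0645),(.0545,.061),(.05,.0545),(.044,.05),(.0395,.043),(.035,.0395)):
    s=(W[:,2]>lo)&(W[:,2]<hi); t=W[s]; print(lo,len(t), t.mean(0) if len(t) else "",t.min(0) if len(t) else "",t.max(0) if len(t) else "", (u[s].mean(),v[s].mean()) if len(t) else "")
```

```text
(235, 163, 41, 43) ((254.9869384765625, 184.19589233398438), 21.399667739868164)
[[248 164]
 [257 163]
 [264 165]
 [271 170]
 [275 177]
 [273 192]
 [260 205]
 [244 201]
 [235 186]
 [237 173]
 [241 168]]
[-0.0002  0.0028  0.016   0.0252  0.0265]
top 457 [0.4137 0.2539 0.0221] [0.4466 0.2863 0.0282] [0.4299 0.2704 0.0251]
fl 412 [0.4095 0.253  0.0009] [0.4513 0.2909 0.0073]
0.0645 47 [0.5035 0.0356 0.0655] [0.4995 0.0317 0.0646] [0.5073 0.0392 0.0671] (np.float64(254.14893617021278), np.float64(191.48936170212767))
0.061 103 [0.5036 0.0366 0.0626] [0.4965 0.0286 0.061 ] [0.5104 0.0431 0.0645] (np.float64(254.20388349514562), np.float64(189.62135922330097))
0.0545 39 [0.5033 0.0389 0.059 ] [0.4965 0.0283 0.0546] [0.5105 0.043  0.061 ] (np.float64(253.7948717948718), np.float64(186.43589743589743))
0.05 19 [0.5035 0.0411 0.0521] [0.4964 0.0368 0.05  ] [0.5107 0.0452 0.0544] (np.float64(253.94736842105263), np.float64(182.42105263157896))
0.044 102 [0.5033 0.0399 0.047 ] [0.4942 0.0284 0.0441] [0.5129 0.0457 0.0498] (np.float64(253.76470588235293), np.float64(182.16666666666666))
0.0395 565 [0.5034 0.0364 0.0406] [0.4846 0.0159 0.0395] [0.5227 0.0554 0.0428] (np.float64(253.7982300884956), np.float64(183.72566371681415))
0.035 1693 [0.5063 0.026  0.0367] [0.4773 0.0002 0.035 ] [0.5336 0.056  0.0395] (np.float64(256.3839338452451), np.float64(191.94211458948612))
```

View pics/zoom.png

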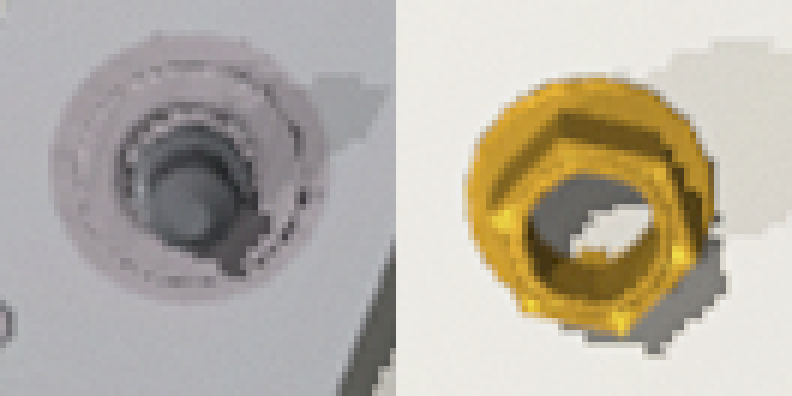

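Run:
```python
from h import *
f=np.load("pics/w_nut.npz");K,R,o=f["K"],f["R"],f["o"]
px=np.array([(497,215),(563,145),(672,155),(697,255),(620,328),(525,300)],float); px=(px-[396,0]-3)/6+[223,150]
W=np.array([cast(p,K,R,o,.026) for p in px])[:,:2]; c=W.mean(0); d=W-c
print(c,np.hypot(*d.T)*1e3,np.degrees(np.arctan2(d[:,1],d[:,0]))%60)
# depth-based: widths of top face
im=cv2.imread("pics/w_nut.png");h=cv2.cvtColor(im,cv2.COLOR_BGR2HSV);D=np.load("pics/w_nut.npy")
v,u=np.nonzero(cv2.inRange(h,(15,120,40),(32,255,255))); s=(u>220)&(u<290)&(v>150)&(v<220);u,v=u[s],v[s]
P=np.c_[(u-K[0,2])/K[0,0],(v-K[1,2])/K[1,1],np.ones(len(u))]*D[v,u][:,None]; X=P@R.T+o; t=X[X[:,2]>.0235][:,:2]
a=np.radians(np.arange(0,180,2)); pr=t@np.c_[np.cos(a),np.sin(a)].T; w=np.percentile(pr,99.5,0)-np.percentile(pr,.5,0)
w3=(w.reshape(3,30)).mean(0); k=np.argmin(w3); print("flat normal mod60",k*2,w3*1e3)
z=(w3*np.exp(6j*a[:30])).sum(); print("fourier flat normal", (np.degrees(np.angle(-z))/6)%60)
```

```text
[0.4308 0.2705] [16.1074 15.5436 17.7271 16.7396 16.5305 15.9981] [48.6814 49.5758 47.149  47.6391 44.1113 44.371 ]
flat normal mod60 14 [67.4314 67.3851 67.2582 67.0328 66.7368 66.4    66.0249 65.9793 66.3737
 66.795  67.2562 67.6662 68.1681 68.579  68.8839 69.0973 69.2246 69.2734
 69.2442 69.1543 68.9983 68.7754 68.4753 68.0967 67.615  67.0759 66.9666
 67.192  67.3176 67.4081]
fourier flat normal 6.586429471993452
```

Run:
```python
from h import *
psi=np.radians(16.5); p=np.array([.4303,.2700])
ctrl.set_gripper(.060); ctrl.move_pose([*p,.085],down(psi)); ctrl.wait(.1); o=ctrl.observe(); print(o["tool_pos"],o["wrist_force"],o["joints"])
e=o["tool_pos"]-[*p,.085]; print("err",e)
hit=ctrl.line_to([*(p-e[:2]),.028-e[2]],v=.06,threshold=6); ctrl.wait(.15); o=ctrl.observe(); print(hit,o["t"],o["tool_pos"],o["wrist_force"])
if not hit:
    ctrl.set_gripper(.028,20); o=ctrl.observe(); print(o["finger_gap"],o["grasp_force"],o["tool_pos"],o["wrist_force"])
    ctrl.line_to([*(p-e[:2]),.15],v=.12); ctrl.wait(.2); o=ctrl.observe(); print(o["t"],o["finger_gap"],o["grasp_force"],o["tool_pos"],o["wrist_force"],np.degrees(np.arctan2(*wq(o).as_matrix()[[1,0],1])))
    im,d=ctrl.snapshot("wrist"); cv2.imwrite("pics/held.png",im); np.save("pics/held.npy",d); K,R,oo=wrist(o); np.savez("pics/held.npz",K=K,R=R,o=oo,tp=o["tool_pos"])
    cv2.imwrite("pics/heldz.png",cv2.resize(im[190:310,176:336],(640,480),interpolation=cv2.INTER_NEAREST))
```

```text
[0.4308 0.2709 0.0864] [ 0.0231  0.6436 -0.5735] [ 0.0269  0.6213 -0.8265  2.0145  0.6497  0.7863 -0.9025]
err [0.0005 0.0009 0.0014]
False 7.8583 [0.43   0.2692 0.0269] [-0.3678  0.614  -1.1376]
0.029780407835443674 20.000030452865758 [0.4299 0.2691 0.0266] [ 0.2148 -0.1177  0.3045]
9.7917 0.02994608357028039 19.99984152673278 [0.4294 0.269  0.1494] [ 0.1139 -0.0005 -0.9369] 16.513196153657653
```

View pics/heldz.png

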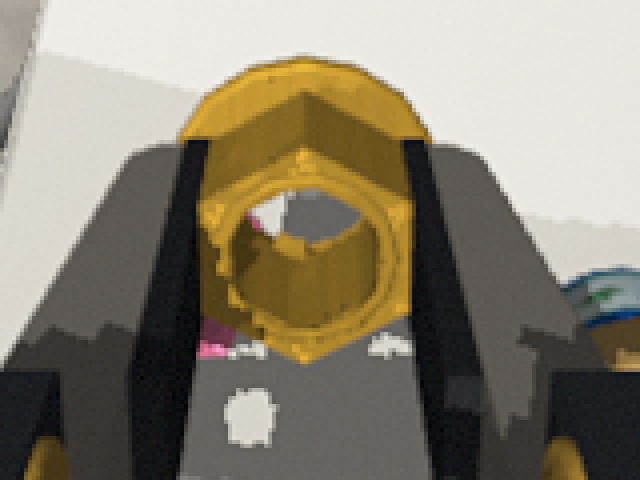

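Run:
```python
from h import *
f=np.load("pics/held.npz");K,R,o,tp=f["K"],f["R"],f["o"],f["tp"]
T=ctrl.camera_info("wrist")["T_tool_cam"]
for name,px in(("vert",[(305,157),(305,360)]),("sides",[(200,205),(412,205),(200,315),(412,315)])):
    W=[cast((np.array(p)-2)/4+[176,190],K,T[:3,:3],T[:3,3],.0006) for p in px]; print(name,np.array(W),np.mean(W,0))
D=np.load("pics/held.npy"); im=cv2.imread("pics/held.png"); h=cv2.cvtColor(im,cv2.COLOR_BGR2HSV)
v,u=np.nonzero(cv2.inRange(h,(15,120,40),(32,255,255))); s=(u>215)&(u<290)&(v>200)&(v<285);u,v=u[s],v[s]
P=np.c_[(u-K[0,2])/K[0,0],(v-K[1,2])/K[1,1],np.ones(len(u))]*D[v,u][:,None]; X=P@T[:3,:3].T+T[:3,3]
for lo,hi in((-.003,.003),(.018,.025)):
    t=X[(X[:,2]>lo)&(X[:,2]<hi)]; print(len(t),np.percentile(t,1,0),np.percentile(t,99,0))
# stud via tool-frame offset & circle fit of washer rim (outer) from depth
f=np.load("pics/w_stud.npz");K,R,o=f["K"],f["R"],f["o"]; print("tip",cast((254.15,191.49),K,R,o,.0666))
D=np.load("pics/w_stud.npy");v,u=np.mgrid[150:225,215:295];v=v.ravel();u=u.ravel()
W=(np.c_[(u-K[0,2])/K[0,0],(v-K[1,2])/K[1,1],np.ones(len(u))]*D[v,u][:,None])@R.T+o
t=W[(W[:,2]>.0395)&(W[:,2]<.043)][:,:2].astype(np.float32)*1000
print("washer",cv2.minEnclosingCircle(t), np.median(W[(W[:,2]>.034)&(W[:,2]<.0395)][:,2]))
```

```text
vert [[ 0.0166 -0.0003  0.0006]
 [-0.0154 -0.0003  0.0006]] [ 0.0006 -0.0003  0.0006]
sides [[ 0.0094 -0.0149  0.0006]
 [ 0.0093  0.0145  0.0006]
 [-0.008  -0.0153  0.0006]
 [-0.008   0.015   0.0006]] [ 0.0007 -0.0002  0.0006]
1263 [-0.015  -0.0151 -0.0004] [0.0168 0.0145 0.0029]
923 [-0.0106 -0.0183  0.0182] [0.0217 0.0179 0.0249]
tip [0.5035 0.0359 0.0666]
washer ((503.6134033203125, 35.70402145385742), 19.883676528930664) 0.036546280418625066
```

The nut is held square on its flats, with its axis within 0.7 mm of the tool axis (bore at full px (252,254)). Now going over the stud and lowering it gently.

```bash
cat >> h.py <<'E'
OFF=np.array([.0007,-.0003]); STUD=np.array([.5035,.0358])
def tcp(psi,z):
    c,s=np.cos(psi),np.sin(psi); return np.array([*(STUD-OFF[0]*np.array([-s,c])-OFF[1]*np.array([c,s])),z])
def st(n=3):
    F=[];T=[]
    for _ in range(n):
        o=ctrl.observe(); F.append(o["wrist_force"]);T.append(o["wrist_torque"]); ctrl.wait(.02)
    o=ctrl.observe(); y=wq(o).as_matrix()[:,1]
    return o,np.mean(F,0),np.mean(T,0),np.arctan2(y[1],y[0])
E
python3 - <<'E'
from h import *
psi=np.radians(16.5)
g=tcp(psi,.13); ctrl.move_pose(g,down(psi)); ctrl.wait(.15); o,F,T,a=st(); e=o["tool_pos"]-g; print(o["t"],"err",e,F,T,o["joints"])
g=tcp(psi,.100)-e; ctrl.line_to(g,v=.1); ctrl.wait(.15); o,F0,T0,a=st(); e2=o["tool_pos"]-tcp(psi,.1); print(o["t"],"err",e2,F0,T0)
g=tcp(psi,.080)-e-e2; g[2]=.08-e[2]
h=ctrl.line_to(g,v=.03,threshold=4); o,F,T,a=st(); print(h,o["t"],o["tool_pos"],F-F0,T-T0)
if not h:
    g[2]=.066; h=ctrl.line_to(g,v=.015,threshold=3.5); o,F,T,a=st(); print(h,o["t"],o["tool_pos"],o["tool_pos"]-tcp(psi,0),F-F0,T-T0,o["finger_gap"])
np.savez("st.npz",F0=F0,T0=T0,g=g)
E
```

```text
11.0083 err [-0.0001  0.0018  0.0003] [-0.209  -0.0839 -0.7015] [-0.0073 -0.104   0.0112] [ 0.569   0.5544 -0.8898  1.9974  0.5707  0.8579 -0.3466]
11.6583 err [ 0.0005 -0.0017  0.0002] [ 0.2373 -0.2341 -0.907 ] [-0.0218 -0.1155  0.0067]
False 12.525 [0.5036 0.0351 0.0798] [ 0.0727  0.2672 -0.006 ] [-0.0197  0.0126  0.0184]
True 13.1667 [0.5037 0.0351 0.0717] [-0.0003 -0.0001  0.0717] [-0.1484  0.8686  2.7625] [-0.0031 -0.1038  0.0577] 0.029710009536876598
```

```bash
cat >> h.py <<'E'
def turn(psi,dpsi,zc,n,Ft,F0,T0,stop,dz=0,gain=1e-4):
    """n small turns holding Fz near Ft; stop(Fz,z,Tz) ends it"""
    log=[]
    for i in range(n):
        psi+=dpsi; ctrl.line_to(tcp(psi,zc)+COR,down(psi),v=.03)
        ctrl.wait(.06); o,F,T,a=st(2); Fz=(F-F0)[2]; z=o["tool_pos"][2]
        print(f"{o['t']:.2f} psi {np.degrees(psi):.1f} obs {np.degrees(a):.1f} z {z*1e3:.2f} zc {zc*1e3:.2f} F {(F-F0).round(1)} Tz {(T-T0)[2]:.3f} gap {o['finger_gap']*1e3:.2f} xy {((o['tool_pos']-tcp(psi,0))[:2]*1e3).round(1)} j7 {o['joints'][6]:.2f}")
        if stop(Fz,z,(T-T0)[2]): break
        zc+=dz+np.clip((Fz-Ft)*gain,-3e-4,4e-4)
    return psi,zc
E
python3 - <<'E'
import h; from h import *
s=np.load("st.npz"); F0,T0,g=s["F0"],s["T0"],s["g"]; o=ctrl.observe(); psi=np.radians(16.5)
h.COR=np.array([*(g-tcp(psi,0))[:2],0]); zc=o["tool_pos"][2]-.0003
print(h.COR)
psi,zc=turn(psi,np.radians(4),zc,4,3,F0,T0,lambda F,z,T:abs(F)>12 or z<.0695,dz=.00013)
np.savez("st.npz",F0=F0,T0=T0,g=g,psi=psi,zc=zc,COR=h.COR)
E
```

```text
[-0.0004 -0.0001  0.    ]
13.51 psi 20.5 obs 20.4 z 71.28 zc 71.36 F [ 2.3 -0.4 -0.3] Tz 0.016 gap 30.08 xy [-0.  -0.3] j7 -0.37
13.85 psi 24.5 obs 24.4 z 71.18 zc 71.19 F [ 1.5 -0.9 -0. ] Tz -0.002 gap 30.07 xy [-0.3 -0.3] j7 -0.31
14.19 psi 28.5 obs 28.4 z 71.04 zc 71.02 F [ 1.4 -0.6  0.9] Tz 0.019 gap 29.81 xy [-0.4 -0.3] j7 -0.25
14.53 psi 32.5 obs 32.4 z 70.95 zc 70.94 F [ 1.2 -1.7  0.2] Tz 0.001 gap 29.72 xy [-0.3 -0.3] j7 -0.20
```

Run:
```python
import h; from h import *
s=np.load("st.npz"); F0,T0,psi,zc=s["F0"],s["T0"],float(s["psi"]),float(s["zc"]); h.COR=s["COR"]
hit=ctrl.line_to(tcp(psi,.0662)+h.COR,v=.012,threshold=3); o,F,T,a=st(); print(hit,o["t"],o["tool_pos"],F-F0,T-T0,o["finger_gap"])
np.savez("st.npz",F0=F0,T0=T0,psi=psi,zc=o["tool_pos"][2],COR=h.COR)
```

```text
True 14.875 [0.504  0.0352 0.069 ] [-1.0394  0.1983  5.7269] [-0.0619  0.1212  0.0004] 0.03005616065985218
```

Run:
```python
import h; from h import *
s=np.load("st.npz"); F0,T0,psi,zc=s["F0"],s["T0"],float(s["psi"]),float(s["zc"]); h.COR=s["COR"]
psi,zc=turn(psi,np.radians(5),zc,9,3.5,F0,T0,lambda F,z,T:abs(F)>14 or (F<1 and z<.0705),dz=.00016,gain=8e-5)
np.savez("st.npz",F0=F0,T0=T0,psi=psi,zc=zc,COR=h.COR)
```

```text
15.22 psi 37.5 obs 37.4 z 69.22 zc 69.00 F [ 0.9 -1.7  5.5] Tz -0.023 gap 30.09 xy [-0.1 -0.1] j7 -0.12
15.56 psi 42.5 obs 42.4 z 69.40 zc 69.32 F [ 2.5 -1.7  4.4] Tz -0.000 gap 29.50 xy [-0.1 -0.1] j7 -0.05
15.90 psi 47.5 obs 47.3 z 69.58 zc 69.55 F [ 2.6 -1.5  3.2] Tz -0.013 gap 29.65 xy [-0.2 -0.2] j7 0.02
16.24 psi 52.5 obs 52.3 z 69.75 zc 69.68 F [ 3.3 -2.6  4. ] Tz -0.042 gap 29.45 xy [-0.2 -0.2] j7 0.10
16.58 psi 57.5 obs 57.3 z 69.92 zc 69.88 F [ 4.1 -2.1  3.6] Tz -0.050 gap 29.76 xy [-0.2 -0.2] j7 0.17
16.93 psi 62.5 obs 62.3 z 70.09 zc 70.05 F [ 4.3 -2.5  3.3] Tz -0.010 gap 30.07 xy [-0.2 -0.2] j7 0.25
17.27 psi 67.5 obs 67.3 z 70.25 zc 70.19 F [ 4.4 -2.3  4. ] Tz -0.058 gap 29.65 xy [-0.2 -0.2] j7 0.32
17.61 psi 72.5 obs 72.3 z 70.43 zc 70.38 F [ 3.1 -2.9  3.8] Tz -0.014 gap 29.99 xy [-0.2 -0.3] j7 0.40
17.95 psi 77.5 obs 77.3 z 70.58 zc 70.57 F [ 4.1 -2.8  3. ] Tz -0.042 gap 30.08 xy [-0.2 -0.2] j7 0.48
```

Run:
```python
import h; from h import *
s=np.load("st.npz"); F0,T0,psi,zc=s["F0"],s["T0"],float(s["psi"]),float(s["zc"]); h.COR=s["COR"]+[.0003,-.0002,0]
stop=lambda F,z,T:abs(F)>14 or F<.8
psi,zc=turn(psi,np.radians(5),zc,9,3.5,F0,T0,stop,dz=.00016,gain=8e-5)
o,F,T,a=st()
if 1<(F-F0)[2]<14: print("fine"); psi,zc=turn(psi,np.radians(2.5),zc,14,3.5,F0,T0,stop,dz=.00008,gain=8e-5)
np.savez("st.npz",F0=F0,T0=T0,psi=psi,zc=zc,COR=h.COR)
```

```text
18.29 psi 82.5 obs 82.3 z 70.73 zc 70.69 F [ 3.2 -2.3  3.8] Tz -0.027 gap 29.94 xy [-0.1 -0.3] j7 0.55
18.63 psi 87.5 obs 87.3 z 70.90 zc 70.87 F [ 3.1 -2.5  4.3] Tz -0.016 gap 29.81 xy [-0.1 -0.3] j7 0.63
18.98 psi 92.5 obs 92.4 z 71.09 zc 71.10 F [ 2.9 -2.1  4.2] Tz -0.023 gap 29.73 xy [-0.1 -0.3] j7 0.71
19.32 psi 97.5 obs 97.4 z 71.27 zc 71.32 F [ 3.5 -2.7  3.5] Tz -0.015 gap 30.05 xy [-0.1 -0.3] j7 0.78
19.66 psi 102.5 obs 102.3 z 71.44 zc 71.48 F [ 4.  -2.4  2.7] Tz -0.012 gap 29.67 xy [-0.1 -0.4] j7 0.86
20.00 psi 107.5 obs 107.4 z 71.61 zc 71.57 F [ 3.6 -2.5  3.6] Tz -0.041 gap 29.73 xy [-0.  -0.4] j7 0.94
20.34 psi 112.5 obs 112.3 z 71.78 zc 71.73 F [ 3.4 -3.2  3.7] Tz -0.060 gap 30.04 xy [-0.  -0.4] j7 1.02
20.68 psi 117.5 obs 117.4 z 71.91 zc 71.91 F [ 4.3 -2.3  3.3] Tz -0.025 gap 29.56 xy [-0.  -0.4] j7 1.10
21.02 psi 122.5 obs 122.4 z 72.08 zc 72.06 F [ 4.4 -3.   4. ] Tz -0.017 gap 29.64 xy [-0.  -0.3] j7 1.17
fine
21.42 psi 125.0 obs 124.9 z 72.18 zc 72.26 F [ 4.3 -2.6  2.3] Tz -0.037 gap 29.75 xy [-0.  -0.4] j7 1.21
21.76 psi 127.5 obs 127.4 z 72.17 zc 72.24 F [ 4.3 -3
[... 609 characters left out ...]
 zc 72.36 F [ 4.7 -2.5  2.1] Tz -0.023 gap 29.74 xy [-0.  -0.4] j7 1.49
24.15 psi 145.0 obs 144.9 z 72.15 zc 72.33 F [ 4.4 -2.3  1.6] Tz 0.003 gap 30.19 xy [ 0.  -0.3] j7 1.53
24.49 psi 147.5 obs 147.4 z 72.06 zc 72.26 F [ 4.4 -2.8  1.1] Tz -0.048 gap 29.69 xy [-0.  -0.3] j7 1.57
24.83 psi 150.0 obs 149.9 z 71.95 zc 72.14 F [ 5.3 -2.7  1.5] Tz -0.040 gap 29.42 xy [-0.  -0.3] j7 1.61
25.18 psi 152.5 obs 152.4 z 71.84 zc 72.06 F [ 4.9 -1.7  1.4] Tz -0.046 gap 29.89 xy [ 0.  -0.3] j7 1.65
25.52 psi 155.0 obs 154.9 z 71.78 zc 71.97 F [ 4.6 -1.9  1.7] Tz -0.046 gap 29.53 xy [ 0.  -0.3] j7 1.69
25.86 psi 157.5 obs 157.4 z 71.69 zc 71.91 F [ 5.  -1.8  1.4] Tz -0.022 gap 29.43 xy [-0.  -0.3] j7 1.73
```

Run:
```python
import h; from h import *
s=np.load("st.npz"); F0,T0,psi,zc=s["F0"],s["T0"],float(s["psi"]),float(s["zc"]); h.COR=s["COR"]+[.0002,-.0001,0]
hit=ctrl.line_to(tcp(psi,.0665)+h.COR,v=.012,threshold=2.5); o,F,T,a=st(); print(hit,o["t"],o["tool_pos"],F-F0,T-T0,o["finger_gap"])
zc=o["tool_pos"][2]+.0002
if hit and zc<.0705:
    psi,zc=turn(psi,np.radians(-5),zc,9,2,F0,T0,lambda F,z,T:abs(F)>12 or abs(T)>.3,dz=-.00016,gain=1e-4)
np.savez("st.npz",F0=F0,T0=T0,psi=psi,zc=zc,COR=h.COR)
```

```text
True 26.2333 [0.5038 0.0365 0.0693] [-0.6531  0.417   4.0942] [ 0.2027  0.1998 -0.0046] 0.02982828252710629
26.57 psi 152.5 obs 152.6 z 69.34 zc 69.46 F [2.9 1.2 0.5] Tz 0.026 gap 29.57 xy [ 0.2 -0.2] j7 1.65
26.92 psi 147.5 obs 147.6 z 69.10 zc 69.14 F [3.3 1.  1.1] Tz 0.010 gap 29.74 xy [ 0.1 -0.3] j7 1.57
27.26 psi 142.5 obs 142.6 z 68.91 zc 68.89 F [3.3 0.9 1.2] Tz -0.005 gap 29.90 xy [ 0.1 -0.3] j7 1.49
27.60 psi 137.5 obs 137.7 z 68.70 zc 68.65 F [3.1 0.7 1.6] Tz -0.008 gap 29.62 xy [ 0.1 -0.4] j7 1.41
27.94 psi 132.5 obs 132.7 z 68.51 zc 68.45 F [2.3 1.1 2.8] Tz -0.072 gap 29.81 xy [ 0.1 -0.4] j7 1.33
28.28 psi 127.5 obs 127.6 z 68.38 zc 68.37 F [2.7 1.  1.9] Tz -0.007 gap 29.73 xy [ 0.1 -0.4] j7 1.25
28.62 psi 122.5 obs 122.6 z 68.21 zc 68.20 F [2.7 1.4 1.8] Tz 0.011 gap 29.51 xy [ 0.1 -0.4] j7 1.17
28.97 psi 117.5 obs 117.6 z 68.05 zc 68.02 F [2.4 2.2 2.7] Tz -0.021 gap 29.80 xy [ 0.1 -0.4] j7 1.09
29.31 psi 112.5 obs 112.6 z 67.93 zc 67.93 F [2.8 1.3 2.1] Tz -0.031 gap 29.95 xy [ 0.1 -0.5] j7 1.02
```

Run:
```python
import h; from h import *
s=np.load("st.npz"); F0,T0,psi,zc=s["F0"],s["T0"],float(s["psi"]),float(s["zc"]); h.COR=s["COR"]
psi,zc=turn(psi,np.radians(-5),zc,16,1.8,F0,T0,lambda F,z,T:abs(F)>12 or abs(T)>.35,dz=-.00016,gain=1e-4)
np.savez("st.npz",F0=F0,T0=T0,psi=psi,zc=zc,COR=h.COR)
```

```text
29.65 psi 107.5 obs 107.6 z 67.77 zc 67.78 F [2.1 1.2 3. ] Tz 0.017 gap 30.14 xy [ 0.1 -0.5] j7 0.94
29.99 psi 102.5 obs 102.6 z 67.71 zc 67.74 F [2.1 0.8 3.6] Tz -0.026 gap 29.88 xy [ 0.  -0.5] j7 0.86
30.33 psi 97.5 obs 97.6 z 67.72 zc 67.76 F [1.4 0.9 3.6] Tz -0.013 gap 29.88 xy [ 0.  -0.6] j7 0.78
30.68 psi 92.5 obs 92.6 z 67.72 zc 67.78 F [1.6 1.  3.6] Tz -0.035 gap 29.77 xy [-0.  -0.5] j7 0.70
31.02 psi 87.5 obs 87.6 z 67.71 zc 67.80 F [1.8 1.  2.6] Tz -0.026 gap 29.76 xy [-0.  -0.5] j7 0.63
31.36 psi 82.5 obs 82.6 z 67.62 zc 67.73 F [2.  1.6 1.9] Tz -0.045 gap 29.72 xy [ 0.  -0.5] j7 0.55
31.70 psi 77.5 obs 77.6 z 67.49 zc 67.57 F [1.3 1.5 1.6] Tz -0.033 gap 29.60 xy [-0.  -0.5] j7 0.48
32.04 psi 72.5 obs 72.6 z 67.34 zc 67.39 F [1.1 0.5 1.6] Tz -0.058 gap 29.77 xy [-0.  -0.4] j7 0.40
32.38 psi 67.5 obs 67.6 z 67.20 zc 67.21 F [0.4 0.9 1.6] Tz -0.024 gap 29.78 xy [ 0.1 -0.4] j7 0.32
32.73 psi 62.5 obs 62.6 z 67.02 zc 67.03 F [1.1 1.  1.9] Tz -0.046 gap 29.95 xy [ 0.1 -0.5] j7 0.25
33.07 psi 57.5 obs 57.6 z 66.89 zc 66.88 F [0.7 1.1 2.2] Tz -0.053 gap 29.80 xy [ 0.2 -0.5] j7 0.17
33.41 psi 52.5 obs 52.6 z 66.75 zc 66.76 F [1.2 0.3 2.1] Tz -0.053 gap 29.36 xy [ 0.2 -0.4] j7 0.10
33.75 psi 47.5 obs 47.6 z 66.61 zc 66.62 F [1.2 0.7 1.4] Tz -0.041 gap 30.08 xy [ 0.2 -0.4] j7 0.02
34.09 psi 42.5 obs 42.6 z 66.45 zc 66.43 F [1.8 1.2 2.1] Tz -0.014 gap 29.99 xy [ 0.1 -0.4] j7 -0.05
34.43 psi 37.5 obs 37.6 z 66.28 zc 66.30 F [1.5 0.6 2.3] Tz -0.051 gap 29.88 xy [ 0.1 -0.4] j7 -0.13
34.77 psi 32.5 obs 32.6 z 66.18 zc 66.19 F [1.3 0.8 2.3] Tz -0.040 gap 29.72 xy [ 0.2 -0.4] j7 -0.20
```

Run:
```python
import h; from h import *
s=np.load("st.npz"); F0,T0,psi,zc=s["F0"],s["T0"],float(s["psi"]),float(s["zc"]); h.COR=s["COR"]
psi,zc=turn(psi,np.radians(-4),zc,2,1.8,F0,T0,lambda F,z,T:abs(F)>12 or abs(T)>.3,dz=-.00013,gain=1e-4)
np.savez("st.npz",F0=F0,T0=T0,psi=psi,zc=zc,COR=h.COR)
ctrl.set_gripper(.056); ctrl.wait(.2); o,F,T,a=st(); print(o["t"],o["tool_pos"],F-F0,T-T0,o["finger_gap"])
ctrl.line_to([*o["tool_pos"][:2],.185],v=.1); ctrl.wait(.3)
o=ctrl.observe(); im,d=ctrl.snapshot("wrist"); K,R,oo=wrist(o); print(o["t"],o["tool_pos"])
cv2.imwrite("pics/end.png",im); cv2.imwrite("pics/endz.png",cv2.resize(im[125:245,176:336],(640,480),interpolation=cv2.INTER_NEAREST))
hs=cv2.cvtColor(im,cv2.COLOR_BGR2HSV);v,u=np.nonzero(cv2.inRange(hs,(15,120,40),(32,255,255)));s=(abs(u-256)<40)&(abs(v-190)<40);u,v=u[s],v[s]
W=(np.c_[(u-K[0,2])/K[0,0],(v-K[1,2])/K[1,1],np.ones(len(u))]*d[v,u][:,None])@R.T+oo
print(np.percentile(W[:,2],[5,50,90,97,99])); hi=W[W[:,2]>.0615]; print(len(hi),np.median(hi,0))
v,u=np.mgrid[130:250,190:320];v=v.ravel();u=u.ravel();W=(np.c_[(u-K[0,2])/K[0,0],(v-K[1,2])/K[1,1],np.ones(len(u))]*d[v,u][:,None])@R.T+oo
print("mould top",np.median(W[(W[:,2]>.034)&(W[:,2]<.0395)][:,2]))
```

```text
35.12 psi 28.5 obs 28.6 z 66.07 zc 66.07 F [1.6 0.3 1.5] Tz -0.041 gap 29.69 xy [ 0.1 -0.4] j7 -0.26
35.46 psi 24.5 obs 24.6 z 65.94 zc 65.92 F [0.6 1.2 2.4] Tz -0.030 gap 29.69 xy [ 0.1 -0.4] j7 -0.32
36.2667 [0.5042 0.0349 0.0659] [0.0239 0.7341 1.3913] [0.0071 0.0499 0.0095] 0.05614564322130662
37.9083 [0.5041 0.035  0.1847]
[0.0414 0.0567 0.0651 0.0657 0.0662]
479 [0.5028 0.0362 0.0645]
mould top 0.03649833478595632
```

View pics/endz.png

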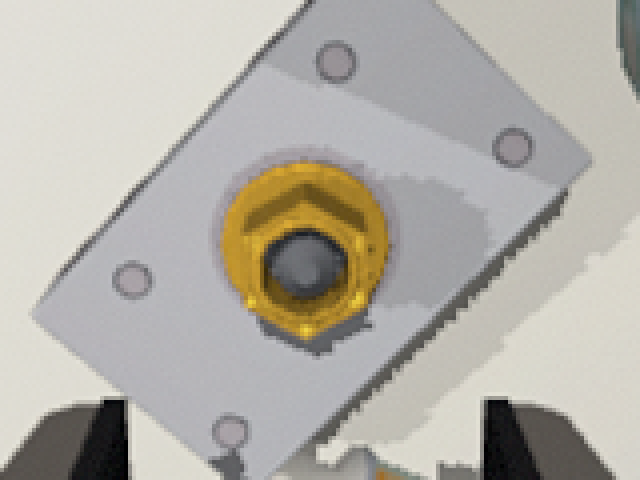

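The final view shows the nut seated on the stud at crop (305,245). Its hexagon still has the angle at which I let go, so it did not back off. The flange is about 2 mm above the mould's top, below the 2.8 mm half-way mark, and the gripper is clear of it.

```bash
python3 -c "
from cell import ctrl
print(ctrl.observe()['t'],ctrl.close_job())"
```

```text
the job is handed in; nothing more can be done
37.9583 None
```

The job is handed in at 38 s: the brass nut went over the stud, was backed off until the thread dropped in, wound on clockwise about 110° past the drop (washer roughly 1.6–2.3 mm down by my measurements; half-way is 1.2) and let go, without forcing it or going near the pots.

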